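# Free the jammed pillar casting and stand it on the board

### The arm

A 6-joint arm with a two-finger parallel gripper is mounted at the origin on the work surface. World frame = base frame: x ahead of the robot, y to its left, z up, the work surface at z = 0. Lengths are in m, angles in rad, forces in N, time in s.
With the tool pointing down it reaches from about 0.35 to 0.725 m from the base axis. Payload 4.3 kg.
Tool frame: the origin (TCP) lies on the mounting face of the last link; the fingertips stand 173 mm ahead of it and the grasp point (between the pads) lies 155 mm ahead of it; z points along the fingers, y is the line along which they close (so a half turn about z gives the same grasp; the last joint's range is limited). The gripper opens to 85 mm and grips with 20 to 120 N. Pads are 22 mm wide; open, the fingers measure 114 mm over their backs; the gripper's body (76 mm by 85 mm) begins 54 mm behind the grasp point. The pads swing forward as they close: fully open they stand 13 mm farther back than shut.
Start: joints at [-1.375, 0.377, 0.081, 1.274, 0, 1.46], TCP at [0.173, -0.548, 0.405] pointing down, gripper open.
Joint ranges: [-2.72, 2.72], [-0.84, 1.66], [-1.02, 1.22], [-1.77, 2.12], [-1.37, 1.28], [-3.14, 3.14]. Speed limits (rad/s): [2.57, 2.57, 3.14, 3.14, 3.14, 3.14].

### API

Orientations are given as a rotation vector (axis times angle).
In Python, from rig import manip gives the robot as it stands. The module is installed in compiled form; this text tells all that it offers.
- The arm moves only by the tool servo_tool, never from a script. Its argument "moves" is a list of rows, each a list of 3 entries, a list of its own where there are three numbers: the shift along the tool's x, y, z in cm, then the turn, a rotation vector about the tool's x, y, z in degrees, then the finger opening in cm, from 0 to 8.54. A call has 1 to 20 rows; each row shifts and turns the commanded pose from where the row before left it, along the tool's axes as they then stand; what a row does not reach is not made up. A row lasts 1/10 s, in which the tool goes at most 50 mm and 8.59 degrees, less where a joint would pass 70% of its speed; a pose out of reach is approached as far as the arm can. A call with a gripper value outside its range is refused whole. The fingers move at their own pace and stop on an object; the grip force is fixed at half the most. Time passes only in rows, so rows that do not move let the fingers close. It gives the time, the measured TCP pose, the force, the opening and the grip force at its end, in the units of the state.
- manip.get_state(): the state, without advancing time (a new reading comes with each control period).
- manip.snapshot(name): name is "side" or "top" or "wrist"; returns the picture (480x640x3 uint8, red, green, blue); there is no depth.
- manip.camera_info(name): a dict with "K" (3x3 intrinsics, pixels), "rvec" (rotation vector, rad) and "tvec" (3), from world to camera coordinates, as OpenCV has them; the wrist camera has in their place "mount" (4x4, takes a point from camera to tool coordinates, whose origin is the TCP and whose axes are the flange's). Camera axes: x right, y down, z forward; pixel columns grow to the right and rows downward; lengths in m; the calibration is good to about 2 mm. A picture is of the moment at which its call begins: read the wrist's pose just before it. camera_info takes no time and is no camera call.
- manip.job_done(): hands the job in; it is judged then, once.
Trained networks look in the newest picture that a camera, given by its name, has taken for a name from the list of things; names that differ only in an ending like _2 or _b are one class to them, and where a whole thing is asked for, a point or a joint stands for the part that bears it (a point fixed in the world has none). Each returns a list of dicts, best first, with "confidence" (0 to 1); they miss things now and then, are a little off and sometimes report something else, mostly with a low value. They report only what shows in the picture. A call takes as long as a camera call. They do not tell look-alikes from the thing itself.
- manip.look_for(camera, thing): "at" ([x, y, z] in m, in the coordinates of the camera as it stood for that picture, good to about 4 mm: the middle of the surface that is visible of it).
- manip.tip_of(camera, thing): "at" ([x, y, z] in m, in the coordinates of the camera as it stood for that picture, good to about 4 mm: a listed point, or the origin of a listed thing).
The state is a dict: "time_s": time; "joints": joint angles; "qd": joint speeds; "effort": joint torques, N m; "position": TCP position; "orientation": TCP orientation; "wrist_force": force on the tool from outside, world axes, zero at the start; "moment": the same for the moment, N m; "grip_width": finger opening in m; "gripper_force": force on a finger pad.
Only numpy, scipy, OpenCV 4.12 (cv2) and the standard library are available. Lean on these libraries where they do the work, as an engineer would, in place of code of your own. Each camera call takes 0.05 s, during which the arm holds its last target. There are 200 camera calls.

### The job

One pillar casting is stuck in the corner of the blue bin, its square foot caught between the turned-down corner plate and the lip tabs on the bin floor. Work it free without wrenching it, lift it out and stand it upright on its square foot inside the outlined square on the plywood board, any way round, setting it down gently. Do not disturb the casting that already stands on the board.

Things in the scene. Friction and masses are not known exactly. Their poses are not given: they have to be found in the camera images.
- casting_center (a point): Stuck pillar casting: bare aluminium, 120 mm long, about 0.35 kg. Point on its axis, 60 mm from the foot's underside; z points from foot to head. Square foot 60 x 60 x 12 mm, then round neck 30 mm in diameter and 96 mm long, then round head 44 mm in diameter and 12 mm thick. It lies in the bin, foot across the corner, head to the bin's middle, z about 4 degrees below level.
- casting_foot (a point): Centre of the underside of the stuck casting's square foot; same axes as casting_center, x and y parallel to the sides of the foot. At the start the underside is about 35 mm from the corner, facing it, and two sides of the foot stand near the two bin walls.
- bin_middle (a point): Middle of the inner floor of the blue steel bin, 4 mm above the table; z up. The bin is fixed: inside 280 mm along its x, 250 mm along its y, walls 4 mm thick, rim 100 mm above the table. The casting is stuck in its +x +y corner. A loose round cap and a small bracket (aluminium, under 40 mm high) lie near the two neighbouring corners, which have plain plates.
- bin_corner (a point): The corner where the casting is stuck, on the bin's inner floor where two walls meet; axes as bin_middle, so the inside lies towards -x and -y. A steel fitting fixed there, bent in use, holds the foot: a level triangular plate over it, out to 58 mm from the corner along the diagonal, with a turned-down front edge 5 mm deep, and two upright lip tabs on the floor below that edge.
- lip_foot (a point): At the bin floor, midway between the fitting's two lip tabs, 56 mm from the corner on the diagonal. The tabs are 6 mm thick, 30 mm wide, 40 mm apart (the neck lies between), square to the diagonal. They stand 3 to 19 mm above the floor, different each time and not reported: feel for it. The plate's turned-down edge is always 66 mm above their tops: the level 60 mm foot slips out between, some 5 mm to spare.
- board_square (a point): Centre of the outlined square (thin black lines, 100 x 100 mm) on the upper face of the plywood board, 18 mm above the table; z up. The board is fixed, 140 mm along x, 260 mm along y; the square lies in its -y half, 65 mm from the board's middle.
- finished_center (a point): An identical casting that already stands upright, loose, on the other half of the board, about 140 mm from the centre of the square. The point is on its axis, 60 mm above its underside; z points from foot to head.
Not all that is in view belongs to the job. Leave any green or yellow look-alike of the part that bears casting_center alone. What is shaped like the part that bears finished_center but green is not meant.

How it is judged:
By the outcome, as a careful person would: the job done as asked, in the order asked, and still so for the second after the job is handed in, with the robot touching nothing.
It also fails if it takes over 69 s, if anything falls off the work surface, if the arm or the gripper's body presses on something with over 40 N, if the wrist force passes 120 N, or if a joint passes its speed limit or range.

## Working session

There is one attempt and no reset: what is moved stays moved. The work goes in short steps, Python scripts to look and compute and a tool call to move; the robot and the scene stay as the last step left them, time stands still between calls to the robot, and variables do not carry over. Pictures are saved under pics/ and viewed, at most 10 in all, crops included, and the job is handed in when it is done.

Besides the shell and the picture viewer there is one more tool, called after ">>>" as name(argument=value, ...), one argument or row to a line, values as JSON. servo_tool: Moves the arm, as the interface text tells. Its arguments: {"type":"object","properties":{"moves":{"type":"array"}},"required":["moves"]}

```bash
mkdir -p pics; cat > h.py <<'E'
import numpy as np, cv2
from scipy.spatial.transform import Rotation as R
from rig import manip
def T_cam(name, st=None):
    c=manip.camera_info(name)
    if 'mount' in c:
        st=st or manip.get_state(); T=np.eye(4); T[:3,:3]=R.from_rotvec(st['orientation']).as_matrix(); T[:3,3]=st['position']
        return T@np.array(c['mount'])
    T=np.eye(4); T[:3,:3]=R.from_rotvec(np.ravel(c['rvec'])).as_matrix(); T[:3,3]=np.ravel(c['tvec']); return np.linalg.inv(T)
def snap(name,fn=None):
    st=manip.get_state(); im=manip.snapshot(name)
    if fn: cv2.imwrite('pics/'+fn,cv2.cvtColor(im,cv2.COLOR_RGB2BGR))
    return im,T_cam(name,st)
def proj(name,T,p):
    K=np.array(manip.camera_info(name)['K']); q=np.linalg.inv(T)@np.append(p,1); u=K@q[:3]; return u[:2]/u[2]
def ray(name,T,px,z):
    K=np.array(manip.camera_info(name)['K']); d=T[:3,:3]@np.linalg.inv(K)@np.array([px[0],px[1],1.]); o=T[:3,3]
    return o+d*(z-o[2])/d[2]
E
python3 - <<'E'
from h import *
np.set_printoptions(precision=3,suppress=True)
for n in ['top','side']:
    im,T=snap(n,n+'0.png'); print(n,T[:3,3],T[:3,2])
    for th in ['casting_center','casting_foot','bin_middle','bin_corner','lip_foot','board_square','finished_center']:
        for r in manip.tip_of(n,th)[:3]:
            p=(T@np.append(r['at'],1))[:3]; print(th,p,round(r['confidence'],2),proj(n,T,p))
print(manip.camera_info('wrist')['mount'], manip.get_state())
E
```

```text
top [0.413 0.121 1.358] [ 0.133  0.012 -0.991]
casting_center [0.676 0.508 0.027] 0.9 [168.623 208.877]
casting_center [0.507 0.464 0.024] 0.86 [185.754 278.718]
casting_center [0.578 0.287 0.031] 0.74 [259.588 247.521]
casting_foot [0.723 0.544 0.031] 0.88 [153.889 189.912]
casting_foot [0.617 0.328 0.032] 0.84 [242.25  231.487]
casting_foot [0.484 0.52  0.031] 0.78 [161.46  288.451]
bin_middle [0.515 0.218 0.005] 0.79 [289.223 274.259]
lip_foot [0.599 0.313 0.004] 0.79 [250.198 240.297]
board_square [ 0.509 -0.31   0.023] 0.78 [511.051 272.691]
finished_center [ 0.528 -0.18   0.073] 0.98 [460.478 263.398]
finished_center [ 0.499 -0.011  0.057] 0.93 [386.65 277.78]
side [0.083 0.922 0.844] [ 0.437 -0.65  -0.622]
casting_center [0.582 0.281 0.03 ] 0.94 [295.052 310.061]
casting_center [0.676 0.509 0.025] 0.78 [185.245 359.88 ]
casting_center [0.504 0.469 0.026] 0.69 [267.521 388.339]
casting_foot [0.483 0.524 0.027] 0.84 [256.911 414.712]
casting_foot [0.72  0.543 0.028] 0.55 [155.655 359.666]
bin_middle [0.523 0.218 0.002] 0.88 [334.051 313.858]
bin_corner [ 0.636  0.362 -0.   ] 0.56 [251.82  331.631]
lip_foot [0.604 0.318 0.003] 0.69 [276.457 324.723]
board_square [ 0.506 -0.308  0.016] 0.6 [443.693 203.044]
finished_center [ 0.529 -0.17   0.079] 0.57 [416.404 203.848]
finished_center [ 0.502 -0.01   0.058] 0.56 [394.903 244.962]
[[ 0.002 -0.958 -0.286  0.072]
 [ 1.     0.002  0.001  0.001]
 [-0.    -0.286  0.958  0.031]
 [ 0.     0.     0.     1.   ]] {'time_s': 0.8, 'joints': array([-1.375,  0.377,  0.081,  1.274, -0.   ,  1.461]), 'qd': array([-0.   ,  0.001, -0.002,  0.001, -0.   ,  0.   ]), 'effort': array([ -0.   , -46.346,  27.014,  -0.   ,  -0.   ,   0.   ]), 'position': array([ 0.173, -0.548,  0.405]), 'orientation': array([ 3.105,  0.478, -0.   ]), 'wrist_force': array([ 0.051,  0.455, -0.502]), 'moment': array([-0.021,  0.001,  0.025]), 'gripper_force': 0.0, 'grip_width': 0.08541713224468736}
```

View pics/top0.png

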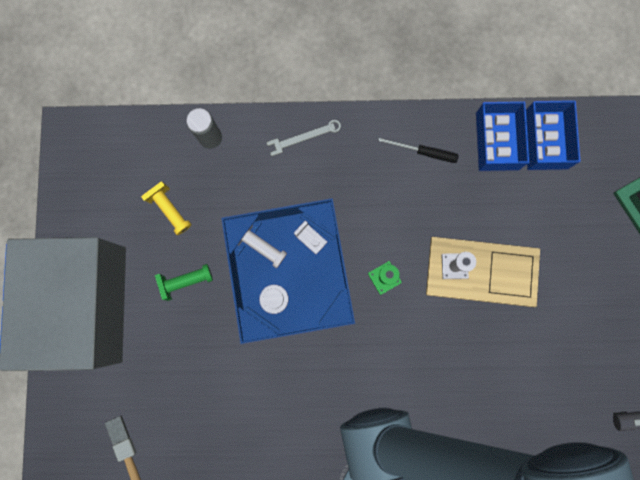

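View pics/side0.png

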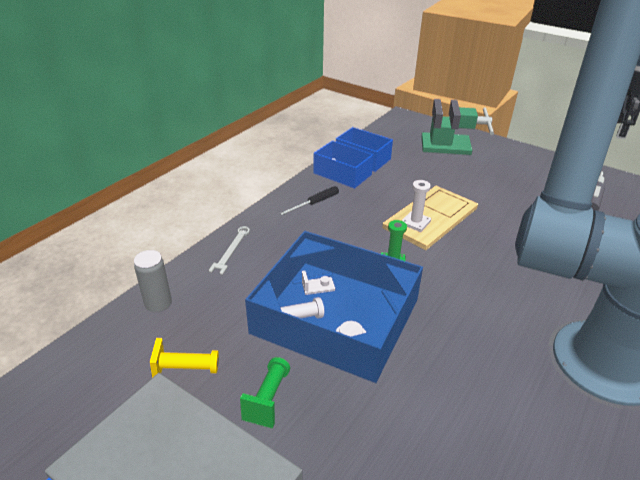

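The castings that could be meant: bare aluminium in the bin at top (263,249), yellow lying at (165,208), green lying at (185,281), green standing at (385,277) and the finished aluminium one at (460,264). My choice is the aluminium one lying in the bin's upper-left (+x +y) corner; the square is at (512,275). Next I'll move to a look pose above the bin.

```bash
cat >> h.py <<'E'
def pose(p,Rm): T=np.eye(4); T[:3,:3]=Rm; T[:3,3]=p; return T
def cur(): s=manip.get_state(); return pose(s['position'],R.from_rotvec(s['orientation']).as_matrix())
def steps(A,B,n):
    D=np.linalg.inv(A)@B; r=R.from_matrix(D[:3,:3]).as_rotvec()/n
    M=sum(R.from_rotvec(r*k).as_matrix() for k in range(n)); s=np.linalg.solve(M,D[:3,3])
    print(n,'rows of',np.round(s*100,2).tolist(),np.round(np.degrees(r),2).tolist(),'|cm|',round(np.linalg.norm(s)*100,2))
def Rt(az,tilt): # x_t toward az (foot side), tool z down and leaning by tilt toward az
    c=np.array([np.cos(az),np.sin(az),0]); u=np.array([0,0,1.])
    z=np.sin(tilt)*c-np.cos(tilt)*u; x=np.cos(tilt)*c+np.sin(tilt)*u
    return np.c_[x,np.cross(z,x),z]
E
python3 - <<'E'
from h import *
steps(cur(),pose([0.55,0.25,0.43],Rt(0.95,0)),20)
steps(cur(),pose([0.44,-0.15,0.43],Rt(0.6,0)),10)
steps(pose([0.44,-0.15,0.43],Rt(0.6,0)),pose([0.55,0.25,0.43],Rt(0.95,0)),10)
print(manip.camera_info('wrist')['K'])
E
```

```text
20 rows of [3.9, -2.22, -0.13] [0.0, 0.0, -1.85] |cm| 4.49
10 rows of [4.12, -2.48, -0.25] [0.0, 0.0, -1.69] |cm| 4.82
10 rows of [3.57, -2.16, 0.0] [0.0, 0.0, -2.01] |cm| 4.17
[[354.58537012   0.         327.09785611]
 [  0.         354.58537012 237.84730768]
 [  0.           0.           1.        ]]
```

>>> servo_tool(
  moves=[
    [[4.1,-2.5,-0.25],[0,0,-1.7],8.5],
    [[4.1,-2.5,-0.25],[0,0,-1.7],8.5],
    [[4.1,-2.5,-0.25],[0,0,-1.7],8.5],
    [[4.1,-2.5,-0.25],[0,0,-1.7],8.5],
    [[4.1,-2.5,-0.25],[0,0,-1.7],8.5],
    [[4.1,-2.5,-0.25],[0,0,-1.7],8.5],
    [[4.1,-2.5,-0.25],[0,0,-1.7],8.5],
    [[4.1,-2.5,-0.25],[0,0,-1.7],8.5],
    [[4.1,-2.5,-0.25],[0,0,-1.7],8.5],
    [[4.1,-2.5,-0.25],[0,0,-1.7],8.5],
    [[3.6,-2.2,0],[0,0,-2],8.5],
    [[3.6,-2.2,0],[0,0,-2],8.5],
    [[3.6,-2.2,0],[0,0,-2],8.5],
    [[3.6,-2.2,0],[0,0,-2],8.5],
    [[3.6,-2.2,0],[0,0,-2],8.5],
    [[3.6,-2.2,0],[0,0,-2],8.5],
    [[3.6,-2.2,0],[0,0,-2],8.5],
    [[3.6,-2.2,0],[0,0,-2],8.5],
    [[3.6,-2.2,0],[0,0,-2],8.5],
    [[3.6,-2.2,0],[0,0,-2],8.5],
  ],
)

```text
time_s: 2.8
position: [0.546, 0.258, 0.4297]
orientation: [2.791, 1.441, 0.001]
wrist_force: [1.3, 0.3, -0.3]
grip_width: 0.0849
gripper_force: 0.0
```

>>> servo_tool(
  moves=[
    [[0,0,0],[0,0,0],8.5],
    [[0,0,0],[0,0,0],8.5],
  ],
)

```text
time_s: 3.0
position: [0.5458, 0.2571, 0.4293]
orientation: [2.791, 1.441, -0.001]
wrist_force: [-0.4, -0.1, 0.3]
grip_width: 0.0854
gripper_force: 0.0
```

```bash
python3 - <<'E'
from h import *
np.set_printoptions(precision=4,suppress=True)
s=manip.get_state(); print(s['time_s'],s['joints'],s['position'])
im,T=snap('wrist','w1.png')
for th in ['casting_center','casting_foot','bin_middle','bin_corner','lip_foot']:
    for r in manip.tip_of('wrist',th)[:2]:
        p=(T@np.append(r['at'],1))[:3]; print(th,p,round(r['confidence'],2),proj('wrist',T,p))
E
```

```text
3.0 [ 0.3352  0.435   0.2309  1.3672 -0.0006  2.5235] [0.5458 0.2571 0.4293]
casting_center [0.5794 0.2888 0.0278] 0.86 [335.3258 158.4084]
casting_center [0.4986 0.468  0.0226] 0.82 [158.3475  51.2786]
casting_foot [0.4859 0.5239 0.0313] 0.82 [100.6035   1.9018]
bin_middle [0.5214 0.217  0.0005] 0.84 [329.236  237.2486]
lip_foot [0.6046 0.3193 0.0024] 0.66 [337.8773 118.5175]
```

View pics/w1.png

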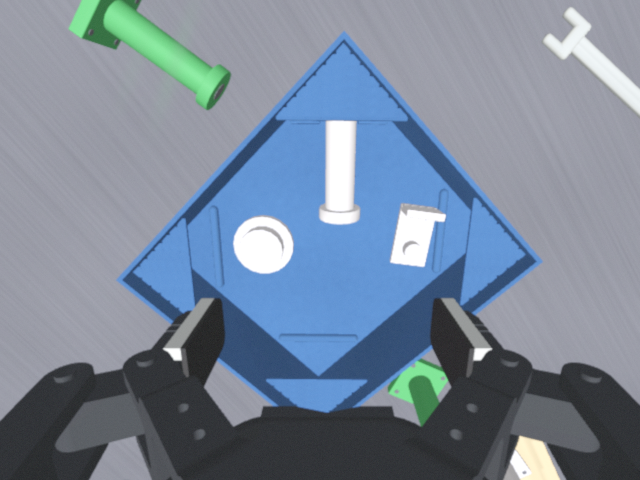

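The stuck casting's neck runs from (341,121) at the plate edge to its head at (340,213). The stuck corner's rim is at (344,35), and the other rim corners are at (120,279) and (540,262). The cap and bracket, at (263,245) and (413,235), are clear of the casting.

```bash
python3 - <<'E'
from h import *
np.set_printoptions(precision=4,suppress=True)
T=T_cam('wrist')
C,L,Rr=[ray('wrist',T,p,0.1) for p in [(344,35),(120,279),(540,262)]]
print(C,L,Rr,np.linalg.norm(C-L),np.linalg.norm(C-Rr))
for a in (L,Rr):
    d=C-a; print('az',np.degrees(np.arctan2(d[1],d[0])))
# neck axis, head
for z in (.03,): print(ray('wrist',T,(341,121),z))
print('head',ray('wrist',T,(340,213),.026),'plate edge at z .08',ray('wrist',T,(342,121),.08),ray('wrist',T,(277,121),.08),ray('wrist',T,(407,121),.08))
im,Tt=snap('top')
for p in [(223,217),(332,200),(352,323),(241,342)]: print(ray('top',Tt,p,.1))
for p in [(492,252),(534,255),(531,297),(490,293)]: print('sq',ray('top',Tt,p,.018))
E
```

```text
[0.6388 0.3623 0.1   ] [0.3602 0.3179 0.1   ] [0.6787 0.1109 0.1   ] 0.2821973306431441 0.25449451256538835
az 9.052007667537241
az 99.00712729893847
[0.6053 0.3133 0.03  ]
head [0.5509 0.2369 0.026 ] plate edge at z .08 [0.6036 0.3128 0.08  ] [0.5584 0.345  0.08  ] [0.6488 0.2806 0.08  ]
[0.6409 0.3621 0.1   ]
[0.6761 0.1124 0.1   ]
[0.397  0.0728 0.1   ]
[0.359  0.3196 0.1   ]
sq [ 0.5594 -0.2694  0.018 ]
sq [ 0.5505 -0.3691  0.018 ]
sq [ 0.4507 -0.3556  0.018 ]
sq [ 0.4616 -0.2593  0.018 ]
```

```bash
cat >> h.py <<'E'
AZ=np.radians(54.2); TI=np.radians(27); c=np.array([np.cos(AZ),np.sin(AZ),0]); RG=Rt(AZ,TI)
G=np.array([.5884,.2901,.0305]); PG=G-.159*RG[:,2]
E
python3 - <<'E'
from h import *
PP=pose(PG-.12*RG[:,2],RG)
steps(cur(),PP,6); print(PP[:3,3],PG)
E
```

```text
6 rows of [-1.71, 0.23, 2.25] [-0.01, 4.5, 0.04] |cm| 2.83
[0.5143073  0.18736794 0.27909082] [0.54617513 0.23155377 0.17217004]
```

>>> servo_tool(
  moves=[
    [[-1.7,0.23,2.25],[0,4.5,0],8.5],
    [[-1.7,0.23,2.25],[0,4.5,0],8.5],
    [[-1.7,0.23,2.25],[0,4.5,0],8.5],
    [[-1.7,0.23,2.25],[0,4.5,0],8.5],
    [[-1.7,0.23,2.25],[0,4.5,0],8.5],
    [[-1.7,0.23,2.25],[0,4.5,0],8.5],
    [[0,0,0],[0,0,0],8.5],
    [[0,0,0],[0,0,0],8.5],
  ],
)

```text
time_s: 4.15
position: [0.5143, 0.1882, 0.2788]
orientation: [-2.547, -1.31, -0.607]
wrist_force: [0.4, 1.3, 0.1]
grip_width: 0.0848
gripper_force: 0.0
```

```bash
python3 - <<'E'
from h import *
np.set_printoptions(precision=4,suppress=True)
im,T=snap('wrist','w2.png'); print(manip.get_state()['joints'])
steps(cur(),pose(PG,RG),10)
for g in (G,G+.06*c,G-.06*c): print(proj('wrist',T,g))
for r in manip.tip_of('wrist','casting_center')[:2]: print((T@np.append(r['at'],1))[:3],r['confidence'])
E
```

```text
[ 0.1533  0.2421 -0.5138  0.4719  0.3304  2.4011]
10 rows of [-0.03, -0.0, 1.2] [-0.01, -0.0, 0.03] |cm| 1.2
[328.5353 234.121 ]
[328.9683 156.2636]
[328.0649 318.6826]
[0.4982 0.4637 0.0237] 0.87
[0.578  0.2831 0.0308] 0.69
```

View pics/w2.png

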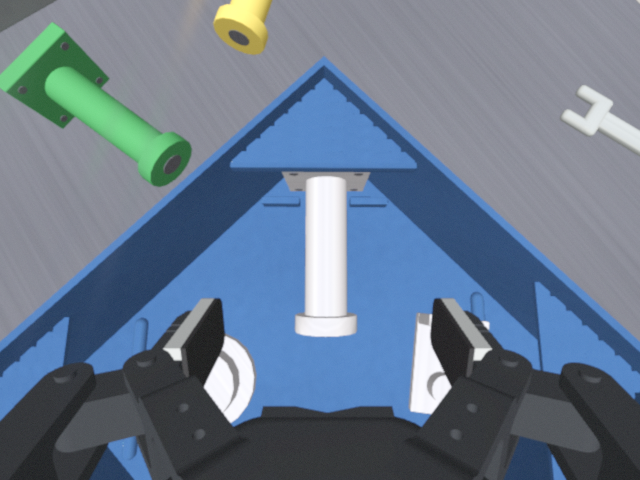

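```bash
python3 - <<'E'
from h import *
T=T_cam('wrist'); C=np.array([.6375,.362,0]); n=np.cross([0,0,1],c)
for p,z in [((255,375),.025),((236,340),.025),((418,315),.035),((413,400),.03),((488,320),.03)]:
    q=ray('wrist',T,p,z)-C; print(p,'d',round(-q@c,4),'lat',round(q@n,4))
E
```

```text
(255, 375) d 0.1828 lat 0.0462
(236, 340) d 0.1593 lat 0.0607
(418, 315) d 0.1407 lat -0.0671
(413, 400) d 0.1973 lat -0.0627
(488, 320) d 0.1439 lat -0.1177
```

The foot (283–370, 172–190) shows under the plate edge, and the tabs are at (282,201) and (367,201). The neck axis is at column 326, about 2 px left of my estimate. The fingers will clear the cap and bracket.

>>> servo_tool(
  moves=[
    [[0,-0.15,1.5],[0,0,0],8.5],
    [[0,0,1.5],[0,0,0],8.5],
    [[0,0,1.5],[0,0,0],8.5],
    [[0,0,1.5],[0,0,0],8.5],
    [[0,0,1.5],[0,0,0],8.5],
    [[0,0,1.5],[0,0,0],8.5],
    [[0,0,1],[0,0,0],8.5],
    [[0,0,1],[0,0,0],8.5],
    [[0,0,0.5],[0,0,0],8.5],
    [[0,0,0.5],[0,0,0],8.5],
    [[0,0,0],[0,0,0],8.5],
    [[0,0,0],[0,0,0],8.5],
  ],
)

```text
time_s: 5.45
position: [0.5452, 0.2339, 0.172]
orientation: [-2.545, -1.311, -0.611]
wrist_force: [-0.3, 0.4, -0.2]
grip_width: 0.0852
gripper_force: 0.0
```

>>> servo_tool(
  moves=[
    [[0,0,0],[0,0,0],5],
    [[0,0,0],[0,0,0],4.5],
    [[0,0,0],[0,0,0],4],
    [[0,0,0],[0,0,0],3.7],
    [[0,0,0],[0,0,0],3.5],
    [[0,0,0],[0,0,0],3.3],
    [[0,0,0],[0,0,0],3.1],
    [[0,0,0],[0,0,0],2.9],
    [[0,0,0],[0,0,0],2.5],
    [[0,0,0],[0,0,0],2],
    [[0,0,0],[0,0,0],2],
    [[0,0,0],[0,0,0],2],
  ],
)

```text
time_s: 6.65
position: [0.5452, 0.2338, 0.172]
orientation: [-2.545, -1.311, -0.611]
wrist_force: [-3.2, -3.1, 4.7]
grip_width: 0.0281
gripper_force: 58.8
```

```bash
python3 - <<'E'
from h import *
np.set_printoptions(precision=4,suppress=True)
s=manip.get_state(); print({k:s[k] for k in ('time_s','position','wrist_force','moment','grip_width','gripper_force')}, PG)
im,T=snap('wrist','w3.png')
E
```

```text
{'time_s': 6.65, 'position': array([0.5452, 0.2338, 0.172 ]), 'wrist_force': array([-3.2265, -3.1049,  4.6804]), 'moment': array([-0.4848,  0.3668, -0.0146]), 'grip_width': 0.02810659602864717, 'gripper_force': 58.776612281799316} [0.5462 0.2316 0.1722]
```

View pics/w3.png

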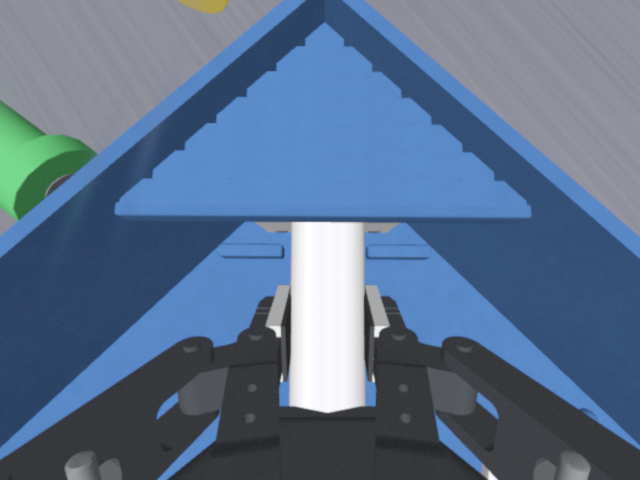

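```bash
cat >> h.py <<'E'
def rel(da,dz,dt,A=None,L=.159):
    """pose: grasp point moved da along c, dz up, tool tilt changed by dt deg about the grasp point"""
    A=cur() if A is None else A
    g=A[:3,3]+L*A[:3,2]+da*c+np.array([0,0,dz]); Rn=A[:3,:3]@R.from_rotvec([0,np.radians(dt),0]).as_matrix()
    return pose(g-L*Rn[:3,2],Rn)
E
python3 - <<'E'
from h import *
np.set_printoptions(precision=4,suppress=True)
for f in ('w2','w3'):
    g=cv2.cvtColor(cv2.imread(f'pics/{f}.png'),cv2.COLOR_BGR2GRAY).astype(int)
    y0=150 if f=='w2' else 195
    for x in ((260,),(400,)): print(f,x,y0,[int(v) for v in g[y0:y0+70,x[0]-2:x[0]+3].mean(1)])
K=np.array(manip.camera_info('wrist')['K'])
T3=T_cam('wrist')
T2=pose([0.5143,.1882,.2788],R.from_rotvec([-2.547,-1.31,-.607]).as_matrix())@np.array(manip.camera_info('wrist')['mount'])
def tri(p2,p3):
    o=[T2[:3,3],T3[:3,3]]; d=[T[:3,:3]@np.linalg.inv(K)@np.array([*p,1.]) for T,p in ((T2,p2),(T3,p3))]
    A=np.c_[d[0],-d[1]]; s=np.linalg.lstsq(A,o[1]-o[0],rcond=None)[0]; a=o[0]+s[0]*d[0]; b=o[1]+s[1]*d[1]
    q=(a+b)/2; r=q-[.6375,.362,0]; return q,'d',-r@c,np.linalg.norm(a-b)
print('edge low',tri((327,169.5),(327,218))); print('edge up',tri((327,165),(327,206)))
print('plate left corner',tri((231,167),(117,212)),'right',tri((415,168),(530,215)))
print('tabs L inner top',tri((299,197),(283,245)),'R',tri((350,197),(368,245)))
print('tabs L outer',tri((263,197),(220,245)),'R',tri((386,197),(430,245)))
for d in (.004,): steps(cur(),rel(0,.0045,-4),4)
E
```

```text
w2 (260,) 150 [130, 131, 131, 131, 131, 131, 130, 131, 131, 131, 131, 130, 131, 129, 128, 128, 125, 104, 81, 73, 73, 68, 66, 65, 64, 63, 63, 63, 64, 63, 64, 65, 66, 65, 65, 64, 65, 64, 64, 64, 66, 64, 64, 66, 64, 66, 69, 79, 89, 100, 113, 124, 127, 124, 125, 127, 128, 128, 127, 127, 127, 127, 126, 127, 125, 126, 127, 126, 126, 127]
w2 (400,) 150 [106, 111, 123, 127, 127, 127, 128, 127, 127, 127, 126, 127, 127, 126, 126, 127, 125, 120, 98, 76, 72, 69, 72, 76, 76, 75, 76, 77, 76, 77, 77, 77, 77, 77, 78, 76, 76, 77, 77, 77, 76, 77, 77, 77, 76, 78, 78, 77, 77, 77, 77, 78, 78, 78, 78, 78, 78, 78, 83, 90, 103, 113, 122, 127, 127, 128, 128, 128, 129, 128]
w3 (260,) 195 [132, 131, 132, 132, 131, 132, 131, 131, 130, 130, 129, 129, 128, 129, 129, 129, 128, 127, 127, 124, 113, 91, 78, 74, 75, 76, 94, 136, 149, 150, 147, 142, 136, 133, 131, 132, 130, 131, 131, 131, 131, 132, 131, 130, 132, 132, 131, 129, 113, 114, 127, 131, 132, 132, 132, 133, 133, 133, 134, 131, 126, 99, 81, 98, 120, 129, 130, 131, 131, 131]
w3 (400,) 195 [131, 130, 131, 131, 131, 130, 130, 130, 130, 130, 129, 128, 126, 126, 12
[... 558 characters left out ...]
p.float64(0.05738629744963508), np.float64(0.0007117213408848297)) right (array([0.6463, 0.2842, 0.0872]), 'd', np.float64(0.05790352839516353), np.float64(0.0008929428174272173))
tabs L inner top (array([0.5891, 0.3309, 0.0115]), 'd', np.float64(0.053573569126747225), np.float64(0.0004875920182559261)) R (array([0.6218, 0.3073, 0.0123]), 'd', np.float64(0.053500714602523494), np.float64(2.1250759662351184e-05))
tabs L outer (array([0.5654, 0.3468, 0.0146]), 'd', np.float64(0.05447552286692214), np.float64(0.0003524879017564807)) R (array([0.6447, 0.2905, 0.0144]), 'd', np.float64(0.0537982423445452), np.float64(0.00048020294835541963))
4 rows of [0.33, 0.0, -0.1] [0.0, -1.0, -0.0] |cm| 0.34
```

>>> servo_tool(
  moves=[
    [[0.33,0,-0.1],[0,-1,0],2],
    [[0.33,0,-0.1],[0,-1,0],2],
    [[0.33,0,-0.1],[0,-1,0],2],
    [[0.33,0,-0.1],[0,-1,0],2],
    [[0,0,0],[0,0,0],2],
    [[0,0,0],[0,0,0],2],
    [[0,0,0],[0,0,0],2],
  ],
)

```text
time_s: 7.4
position: [0.5507, 0.2421, 0.1806]
orientation: [-2.588, -1.333, -0.525]
wrist_force: [-0.1, 0.2, -4.3]
grip_width: 0.0282
gripper_force: 59.3
```

```bash
python3 - <<'E'
from h import *
np.set_printoptions(precision=4,suppress=True)
s=manip.get_state(); print({k:s[k] for k in ('time_s','position','wrist_force','moment','grip_width','gripper_force')})
A=cur(); print(np.degrees(np.arccos(-A[2,2])),A[:3,3]+.159*A[:3,2])
print('lift 10mm:'); steps(A,rel(0,.010,0),10)
E
```

```text
{'time_s': 7.4, 'position': array([0.5507, 0.2421, 0.1806]), 'wrist_force': array([-0.1408,  0.2306, -4.2792]), 'moment': array([-0.5467,  0.3503,  0.0034]), 'grip_width': 0.028165943601275847, 'gripper_force': 59.32817816734314}
22.948340509485483 [0.5866 0.2927 0.0342]
lift 10mm:
10 rows of [0.04, -0.0, -0.09] [0.0, 0.0, -0.0] |cm| 0.1
```

>>> servo_tool(
  moves=[
    [[0.04,0,-0.09],[0,0,0],2],
    [[0.04,0,-0.09],[0,0,0],2],
    [[0.04,0,-0.09],[0,0,0],2],
    [[0.04,0,-0.09],[0,0,0],2],
    [[0.04,0,-0.09],[0,0,0],2],
    [[0.04,0,-0.09],[0,0,0],2],
    [[0.04,0,-0.09],[0,0,0],2],
    [[0.04,0,-0.09],[0,0,0],2],
  ],
)

```text
time_s: 8.2
position: [0.5511, 0.2424, 0.1891]
orientation: [-2.588, -1.334, -0.527]
wrist_force: [0.9, 0.0, -4.6]
grip_width: 0.0282
gripper_force: 59.3
```

>>> servo_tool(
  moves=[
    [[0.04,0,-0.09],[0,0,0],2],
    [[0.04,0,-0.09],[0,0,0],2],
    [[0,0,0],[0,0,0],2],
  ],
)

```text
time_s: 8.5
position: [0.5512, 0.2424, 0.1911]
orientation: [-2.588, -1.334, -0.527]
wrist_force: [-0.7, 0.0, -4.1]
grip_width: 0.0285
gripper_force: 59.3
```

```bash
python3 - <<'E'
from h import *
np.set_printoptions(precision=4,suppress=True)
im,T=snap('wrist','w4.png')
A=cur();print(A[:3,3]+.159*A[:3,2], manip.get_state()['moment'])
cv2.imwrite('pics/w4c.png',cv2.resize(cv2.cvtColor(im[180:280,180:480],cv2.COLOR_RGB2BGR),None,fx=2.5,fy=2.5))
E
```

```text
[0.5873 0.293  0.0447] [-0.5108  0.3709 -0.0072]
```

View pics/w4c.png

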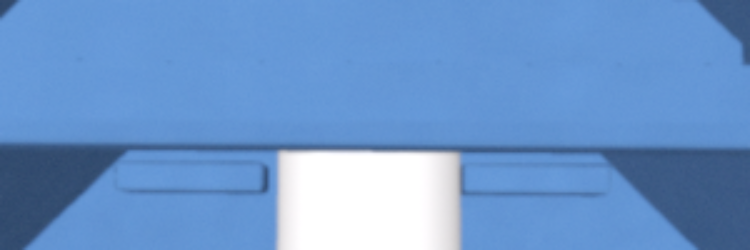

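The crop shows the neck between the tabs, with the foot hidden under the plate edge. Nothing has touched yet.

>>> servo_tool(
  moves=[
    [[0.04,0,-0.09],[0,0,0],2],
    [[0.04,0,-0.09],[0,0,0],2],
    [[0.04,0,-0.09],[0,0,0],2],
    [[0.04,0,-0.09],[0,0,0],2],
    [[0.04,0,-0.09],[0,0,0],2],
  ],
)

```text
time_s: 9.05
position: [0.5512, 0.2424, 0.1959]
orientation: [-2.588, -1.334, -0.526]
wrist_force: [-0.2, 0.5, -4.5]
grip_width: 0.0281
gripper_force: 59.3
```

>>> servo_tool(
  moves=[
    [[0.02,0,-0.05],[0,0,0],2],
    [[0.02,0,-0.05],[0,0,0],2],
  ],
)

```text
time_s: 9.25
position: [0.5512, 0.2424, 0.197]
orientation: [-2.588, -1.334, -0.527]
wrist_force: [0.1, 0.4, -3.7]
grip_width: 0.0282
gripper_force: 59.3
```

>>> servo_tool(
  moves=[
    [[0.02,0,-0.05],[0,0,0],2],
    [[0.02,0,-0.05],[0,0,0],2],
  ],
)

```text
time_s: 9.45
position: [0.5511, 0.2424, 0.198]
orientation: [-2.588, -1.334, -0.526]
wrist_force: [-0.1, 0.1, -4.1]
grip_width: 0.0283
gripper_force: 59.3
```

>>> servo_tool(
  moves=[
    [[0.02,0,-0.05],[0,0,0],2],
    [[0.02,0,-0.05],[0,0,0],2],
  ],
)

```text
time_s: 9.65
position: [0.5511, 0.2424, 0.1991]
orientation: [-2.588, -1.334, -0.526]
wrist_force: [0.7, -0.5, -3.5]
grip_width: 0.028
gripper_force: 59.3
```

>>> servo_tool(
  moves=[
    [[0.02,0,-0.05],[0,0,0],2],
  ],
)

```text
time_s: 9.75
position: [0.5511, 0.2424, 0.1996]
orientation: [-2.588, -1.334, -0.526]
wrist_force: [-0.5, -0.2, -4.0]
grip_width: 0.028
gripper_force: 59.3
```

>>> servo_tool(
  moves=[
    [[0.02,0,-0.05],[0,0,0],2],
  ],
)

```text
time_s: 9.85
position: [0.5512, 0.2424, 0.2002]
orientation: [-2.588, -1.334, -0.527]
wrist_force: [-0.3, 0.3, -3.3]
grip_width: 0.0283
gripper_force: 59.3
```

>>> servo_tool(
  moves=[
    [[0.02,0,-0.05],[0,0,0],2],
    [[0,0,0],[0,0,0],2],
  ],
)

```text
time_s: 10.05
position: [0.5511, 0.2423, 0.2006]
orientation: [-2.588, -1.334, -0.526]
wrist_force: [0.3, -0.1, -4.9]
grip_width: 0.0281
gripper_force: 59.4
```

>>> servo_tool(
  moves=[
    [[0.02,0,-0.05],[0,0,0],2],
    [[0,0,0],[0,0,0],2],
  ],
)

```text
time_s: 10.25
position: [0.551, 0.2422, 0.2009]
orientation: [-2.589, -1.334, -0.525]
wrist_force: [1.1, 0.4, -7.9]
grip_width: 0.0285
gripper_force: 59.5
```

>>> servo_tool(
  moves=[
    [[0.02,0,-0.05],[0,0,0],2],
    [[0,0,0],[0,0,0],2],
  ],
)

```text
time_s: 10.45
position: [0.5509, 0.2421, 0.2012]
orientation: [-2.589, -1.333, -0.525]
wrist_force: [2.5, 0.4, -8.7]
grip_width: 0.0283
gripper_force: 59.6
```

The plate was felt at TCP z ≈ 0.2005. That puts the tabs about 9 mm above the floor, which agrees with the images. Going down about 8.4 mm centres the foot in the gap.

>>> servo_tool(
  moves=[
    [[-0.04,0,0.09],[0,0,0],2],
    [[-0.04,0,0.09],[0,0,0],2],
    [[-0.04,0,0.09],[0,0,0],2],
    [[-0.04,0,0.09],[0,0,0],2],
    [[-0.04,0,0.09],[0,0,0],2],
    [[-0.04,0,0.09],[0,0,0],2],
    [[-0.04,0,0.09],[0,0,0],2],
    [[-0.04,0,0.09],[0,0,0],2],
    [[-0.04,0,0.09],[0,0,0],2],
    [[0,0,0],[0,0,0],2],
    [[0,0,0],[0,0,0],2],
  ],
)

```text
time_s: 11.55
position: [0.551, 0.2422, 0.1929]
orientation: [-2.588, -1.334, -0.526]
wrist_force: [-0.2, -0.5, -3.5]
grip_width: 0.0281
gripper_force: 59.5
```

```bash
python3 - <<'E'
from h import *
steps(cur(),rel(-.006,0,0),3)
A=pose([.5512,.2424,.1922],cur()[:3,:3]); steps(cur(),A,1)
E
```

```text
3 rows of [-0.18, -0.0, -0.08] [0.0, -0.0, -0.0] |cm| 0.2
1 rows of [-0.0, 0.01, 0.07] [0.0, -0.0, -0.0] |cm| 0.07
```

>>> servo_tool(
  moves=[
    [[-0.02,0,0.06],[0,0,0],2],
    [[-0.18,0,-0.08],[0,0,0],2],
    [[-0.18,0,-0.08],[0,0,0],2],
    [[0,0,0],[0,0,0],2],
  ],
)

```text
time_s: 11.95
position: [0.5485, 0.2388, 0.1922]
orientation: [-2.589, -1.333, -0.526]
wrist_force: [-0.1, 0.4, -3.5]
grip_width: 0.028
gripper_force: 59.5
```

>>> servo_tool(
  moves=[
    [[-0.09,0,-0.04],[0,0,0],2],
    [[-0.09,0,-0.04],[0,0,0],2],
  ],
)

```text
time_s: 12.15
position: [0.5476, 0.2374, 0.1925]
orientation: [-2.588, -1.334, -0.527]
wrist_force: [0.5, -0.7, -4.5]
grip_width: 0.0284
gripper_force: 59.5
```

>>> servo_tool(
  moves=[
    [[-0.09,0,-0.04],[0,0,0],2],
    [[-0.09,0,-0.04],[0,0,0],2],
  ],
)

```text
time_s: 12.35
position: [0.5464, 0.2358, 0.1924]
orientation: [-2.588, -1.334, -0.526]
wrist_force: [0.2, 0.7, -3.2]
grip_width: 0.0283
gripper_force: 59.5
```

>>> servo_tool(
  moves=[
    [[-0.09,0,-0.04],[0,0,0],2],
    [[-0.09,0,-0.04],[0,0,0],2],
  ],
)

```text
time_s: 12.55
position: [0.5453, 0.2342, 0.1925]
orientation: [-2.588, -1.334, -0.527]
wrist_force: [-0.3, 0.0, -4.6]
grip_width: 0.0282
gripper_force: 59.5
```

>>> servo_tool(
  moves=[
    [[-0.14,0,-0.06],[0,0,0],2],
    [[-0.14,0,-0.06],[0,0,0],2],
    [[-0.14,0,-0.06],[0,0,0],2],
    [[0,0,0],[0,0,0],2],
  ],
)

```text
time_s: 12.95
position: [0.5425, 0.2303, 0.1924]
orientation: [-2.588, -1.333, -0.526]
wrist_force: [0.5, 1.1, -4.3]
grip_width: 0.0282
gripper_force: 59.5
```

>>> servo_tool(
  moves=[
    [[-0.14,0,-0.06],[0,0,0],2],
    [[-0.14,0,-0.06],[0,0,0],2],
    [[-0.14,0,-0.06],[0,0,0],2],
    [[-0.14,0,-0.06],[0,0,0],2],
  ],
)

```text
time_s: 13.35
position: [0.5391, 0.2255, 0.1925]
orientation: [-2.588, -1.334, -0.526]
wrist_force: [-0.9, -0.3, -4.3]
grip_width: 0.0286
gripper_force: 59.5
```

>>> servo_tool(
  moves=[
    [[-0.18,0,-0.08],[0,0,0],2],
    [[-0.18,0,-0.08],[0,0,0],2],
    [[-0.18,0,-0.08],[0,0,0],2],
    [[-0.18,0,-0.08],[0,0,0],2],
    [[-0.18,0,-0.08],[0,0,0],2],
    [[-0.18,0,-0.08],[0,0,0],2],
    [[-0.18,0,-0.08],[0,0,0],2],
    [[-0.18,0,-0.08],[0,0,0],2],
    [[0,0,0],[0,0,0],2],
  ],
)

```text
time_s: 14.25
position: [0.5298, 0.2125, 0.1927]
orientation: [-2.588, -1.333, -0.526]
wrist_force: [0.3, -0.5, -4.1]
grip_width: 0.0282
gripper_force: 59.5
```

```bash
python3 - <<'E'
from h import *
np.set_printoptions(precision=4,suppress=True)
A=cur();g=A[:3,3]+.159*A[:3,2]; print('moved',(G-g)@c)
im,T=snap('wrist','w5.png'); im,T=snap('side','s5.png')
crop=im[170:420,180:460]; 
cv2.imwrite('pics/s5c.png',cv2.resize(cv2.cvtColor(crop,cv2.COLOR_RGB2BGR),None,fx=2.2,fy=2.2))
E
```

```text
moved 0.03511786769697361
```

View pics/w5.png

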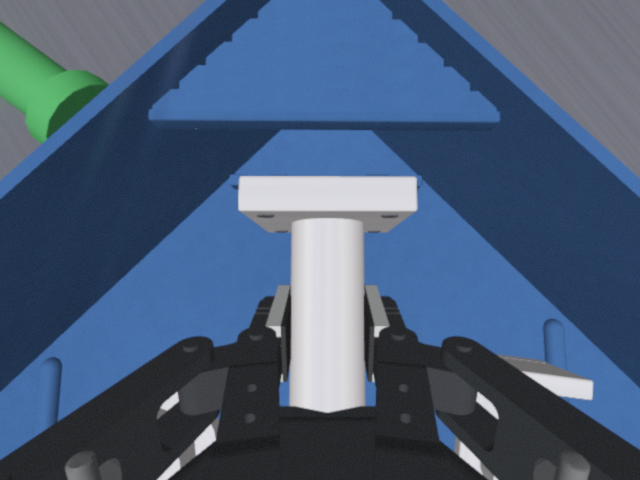

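The foot is now fully clear of the plate and tabs, at (240–416, 177–230). Lifting straight up.

>>> servo_tool(
  moves=[
    [[0.39,0,-0.92],[0,0,0],2],
    [[0.78,0,-1.84],[0,0,0],2],
    [[0.78,0,-1.84],[0,0,0],2],
    [[0.78,0,-1.84],[0,0,0],2],
    [[0.78,0,-1.84],[0,0,0],2],
    [[0.78,0,-1.84],[0,0,0],2],
    [[0.78,0,-1.84],[0,0,0],2],
    [[0.78,0,-1.84],[0,0,0],2],
    [[0.78,0,-1.84],[0,0,0],2],
    [[0.78,0,-1.84],[0,0,0],2],
    [[0.39,0,-0.92],[0,0,0],2],
    [[0,0,0],[0,0,0],2],
  ],
)

```text
time_s: 15.55
position: [0.5306, 0.2129, 0.395]
orientation: [-2.588, -1.334, -0.533]
wrist_force: [0.5, -0.5, -3.6]
grip_width: 0.0281
gripper_force: 59.7
```

```bash
cat >> h.py <<'E'
from scipy.optimize import least_squares
def fk(q,p):
    rz=lambda a:R.from_euler('z',a); ry=lambda a:R.from_euler('y',a)
    B=rz(q[0]); h,x0,l1,l1x,l2x,l2z,a,b,lat=p
    P=np.array([x0,0,h]); r=ry(q[1]); P=P+r.apply([l1x,0,l1]); r=r*ry(-q[2]); P=P+r.apply([l2x,lat,l2z])
    r=r*ry(q[3]); P=P+r.apply([a,0,0]); r=r*R.from_euler('z',q[4]); P=P+r.apply([b,0,0])
    # tool at zero: z along x(out), x_t = down
    r=r*R.from_euler('x',q[5])*R.from_matrix(np.array([[0,0,1],[0,-1,0],[-1,0,0]]).astype(float)@np.diag([1,1,1]))
    return B.apply(P),B*r
E
python3 - <<'E'
from h import *
np.set_printoptions(precision=4,suppress=True)
s=manip.get_state(); print(s['joints'],s['position'],s['orientation'],s['wrist_force'],s['grip_width'])
D=[([-1.375,.377,.081,1.274,0,1.461],[.173,-.548,.405],[3.105,.478,0]),
([ 0.3352,0.435,0.2309,1.3672,-0.0006,2.5235],[.5458,.2571,.4293],[2.791,1.441,-.001]),
([ 0.1533,0.2421,-0.5138,0.4719,0.3304,2.4011],[.5143,.1882,.2788],[-2.547,-1.31,-.607]),
(s['joints'],s['position'],s['orientation'])]
for q,p,o in D: print('rot err',np.degrees((fk(q,np.zeros(9))[1].inv()*R.from_rotvec(o)).magnitude()))
f=lambda p:np.concatenate([fk(q,p)[0]-np.array(x) for q,x,o in D]+[1e-3*(p-p0)])
p0=np.array([.24,0,.3,0,.3,0,.1,.1,.06]); r=least_squares(f,p0); print(r.x,np.abs(r.fun[:12]).max())
E
```

```text
[ 0.2063  0.207  -0.2238  0.8332  0.2683  2.4373] [0.5306 0.2129 0.395 ] [-2.5875 -1.3345 -0.5329] [ 0.4875 -0.4997 -3.5722] 0.02811085513319328Traceback (most recent call last):
  File "<stdin>", line 8, in <module>
  File "h.py", line 43, in fk
    r=r*R.from_euler('x',q[5])*R.from_matrix(np.array([[0,0,1],[0,-1,0],[-1,0,0]]).astype(float)@np.diag([1,1,1]))
                               ~~~~~~~~~~~~~^^^^^^^^^^^^^^^^^^^^^^^^^^^^^^^^^^^^^^^^^^^^^^^^^^^^^^^^^^^^^^^^^^^^^^
  File "scipy/spatial/transform/_rotation.pyx", line 1143, in scipy.spatial.transform._rotation.Rotation.from_matrix
ValueError: Non-positive determinant (left-handed or null coordinate frame) in rotation matrix 0: [[ 0.  0.  1.]
 [ 0. -1.  0.]
 [-1.  0.  0.]].
```

```bash
sed -i 's/\[0,-1,0\],\[-1,0,0\]/[0,1,0],[-1,0,0]/' h.py
cat >> h.py <<'E'
D=[([-1.375,.377,.081,1.274,0,1.461],[.173,-.548,.405],[3.105,.478,0]),
([ 0.3352,0.435,0.2309,1.3672,-0.0006,2.5235],[.5458,.2571,.4293],[2.791,1.441,-.001]),
([ 0.1533,0.2421,-0.5138,0.4719,0.3304,2.4011],[.5143,.1882,.2788],[-2.547,-1.31,-.607]),
([ 0.2063,0.207,-0.2238,0.8332,0.2683,2.4373],[0.5306,0.2129,0.395],[-2.5875,-1.3345,-0.5329])]
p0=np.array([.24,0,.3,0,.3,0,.1,.1,.06])
PF=least_squares(lambda p:np.concatenate([fk(q,p)[0]-np.array(x) for q,x,o in D]+[1e-3*(p-p0)]),p0).x
LO=[-2.72,-.84,-1.02,-1.77,-1.37,-3.14]; HI=[2.72,1.66,1.22,2.12,1.28,3.14]
def ik(T,q0):
    f=lambda q:np.r_[fk(q,PF)[0]-T[:3,3],.2*(fk(q,PF)[1].inv()*R.from_matrix(T[:3,:3])).as_rotvec()]
    s=least_squares(f,q0,bounds=(LO,HI)); return s.x,np.abs(s.fun).max()
TH=np.radians(23)
def place(phi,g,th=TH):
    cp=np.array([np.cos(phi),np.sin(phi),0]); u=np.array([0,0,1.]); z=np.cos(th)*cp-np.sin(th)*u; x=-(np.cos(th)*u+np.sin(th)*cp)
    Rm=np.c_[x,np.cross(z,x),z]; return pose(np.array(g)-.159*z,Rm)
E
python3 - <<'E'
from h import *
np.set_printoptions(precision=4,suppress=True)
for q,p,o in D: print('err',np.degrees((fk(q,PF)[1].inv()*R.from_rotvec(o)).magnitude()),fk(q,PF)[0]-p)
print(PF)
for ph in (10,-5,-15,-25,-37,-50):
  for z in (.069,.15,.25): 
    q,e=min((ik(place(np.radians(ph),[.506,-.312,z]),q0) for q0 in ([-.5,0,0,.4,0,0],[-.5,-.5,-.7,.4,0,0],[-.5,.5,.7,.4,0,0])),key=lambda t:t[1]); print(ph,z,q,round(e,4))
print(D[3][0])
E
```

```text
err 0.045125122109503805 [ 0.0001 -0.     -0.0002]
err 0.005888623055658623 [ 0.     -0.0001  0.0002]
err 0.2368762360437505 [-0.      0.0002  0.    ]
err 0.0033159398919628456 [ 0.     -0.0002  0.    ]
[ 0.2661 -0.0115  0.5005  0.0042  0.3906  0.0712  0.1425  0.1368  0.0632]
10 0.069 [-1.1333  0.5495 -0.9512 -0.4794  1.0949 -0.9676] 0.0
10 0.15 [-1.1333  0.3452 -0.9068 -0.2306  1.0949 -0.9676] 0.0
10 0.25 [-1.1333  0.1436 -0.7975  0.0803  1.0949 -0.9676] 0.0
-5 0.069 [-1.082   0.505  -1.02   -0.581   0.9372 -0.7647] 0.0297
-5 0.15 [-1.0734  0.272  -1.02   -0.4229  0.906  -0.6995] 0.0205
-5 0.25 [-1.061   0.0295 -1.02   -0.3499  0.8697 -0.562 ] 0.0054
-15 0.069 [-1.0073  0.4587 -1.02   -0.5585  0.7676 -0.6101] 0.0443
-15 0.15 [-0.9931  0.2132 -1.02   -0.3898  0.7167 -0.5452] 0.0407
-15 0.25 [-0.9763 -0.0357 -1.02   -0.3036  0.6643 -0.4298] 0.0236
-25 0.069 [-0.8672  0.4124 -1.02   -0.5709  0.466  -0.3571] 0.0706
-25 0.15 [-0.8555  0.1637 -1.02   -0.3917  0.422  -0.3137] 0.0619
-25 0.25 [-0.8466 -0.0817 -1.02   -0.2934  0.3875 -0.2473] 0.0379
-37 0.069 [-0.6146  0.4088 -1.02   -0.6281 -0.0799  0.0341] 0.0795
-37 0.15 [-0.632   0.1589 -1.02   -0.4344 -0.0444  0.0153] 0.0685
-37 0.25 [-0.6514 -0.0849 -1.02   -0.3237 -0.0093 -0.0017] 0.042
-50 0.069 [-0.4074  0.4836 -1.02   -0.7223 -0.5407  0.3521] 0.0515
-50 0.15 [-0.4305  0.2291 -1.02   -0.518  -0.4779  0.3085] 0.0477
-50 0.25 [-0.4613 -0.0213 -1.02   -0.4009 -0.4058  0.2316] 0.0286
[0.2063, 0.207, -0.2238, 0.8332, 0.2683, 2.4373]
```

```bash
python3 - <<'E'
from h import *
from scipy.spatial.transform import Slerp
np.set_printoptions(precision=3,suppress=True)
S=[.506,-.312]
for ph in (10,15,20):
  T=place(np.radians(ph),[*S,.069]); q,e=ik(T,[-1.13,.5,-.9,-.4,1.1,-1]); print(ph,q,e)
  B=T.copy(); B[:3,3]-=.06*T[:3,2]; print('  back60',*ik(B,q)); B[2,3]+=.1; print('  back+up100',*ik(B,q)); B=T.copy();B[2,3]+=.15; print('  up',*ik(B,q))
ph=np.radians(15)
q1,e=ik(place(ph,[*S,.25]),[-1.13,.14,-.8,.08,1.1,-1]); q0=manip.get_state()['joints']; print(q0,q1)
P=lambda q:pose(fk(q,PF)[0],fk(q,PF)[1].as_matrix())
n=3; W=[P(q0+(q1-q0)*k/n) for k in range(n+1)]
for a,b,k in zip(W,W[1:],range(n)):
    print(b[:3,3],'grasp',b[:3,3]+.159*b[:3,2]); steps(a,b,10)
    D_=np.linalg.inv(a)@b; print(np.degrees(R.from_matrix(D_[:3,:3]).magnitude()))
E
```

```text
10 [-1.133  0.55  -0.951 -0.479  1.095 -0.968] 2.3156000450441642e-09
  back60 [-1.263  0.463 -0.904 -0.098  1.149 -1.241] 7.413079594620342e-10
  back+up100 [-1.263  0.243 -0.821  0.204  1.149 -1.241] 2.6414907203231608e-08
  up [-1.133  0.199 -0.837 -0.015  1.095 -0.968] 1.960807116119236e-08
15 [-1.145  0.557 -0.831 -0.185  1.139 -1.17 ] 8.949506136168851e-11
  back60 [-1.269  0.51  -0.755  0.212  1.168 -1.469] 9.228418029749719e-11
  back+up100 [-1.269  0.321 -0.677  0.479  1.168 -1.469] 4.5983535867932803e-10
  up [-1.145  0.254 -0.717  0.233  1.139 -1.17 ] 1.1736470129086738e-10
20 [-1.151  0.589 -0.696  0.12   1.164 -1.391] 1.1010553579993143e-11
  back60 [-1.269  0.576 -0.603  0.502  1.167 -1.691] 5.421538773475732e-11
  back+up100 [-1.269  0.41  -0.531  0.741  1.167 -1.691] 2.8860247525130944e-13
  up [-1.151  0.324 -0.583  0.498  1.164 -1.391] 1.592634703007079e-08
[ 0.206  0.207 -0.224  0.833  0.268  2.437] [-1.145  0.205 -0.678  0.32   1.139 -1.17 ]
[0.56  0.    0.355] grasp [0.623 0.072 0.228]
10 rows of [-2.05, 0.85, -0.31] [-0.85, 1.11, -4.66] |cm| 2.24
48.62570005386604
[ 0.5   -0.2    0.328] grasp [ 0.604 -0.132  0.229]
10 rows of [-1.41, -1.34, -0.93] [-1.66, -0.9, -5.05] |cm| 2.15
53.89070856204039
[ 0.365 -0.35   0.312] grasp [ 0.506 -0.312  0.25 ]
10 rows of [0.46, -1.4, -1.41] [0.52, -2.24, -5.58] |cm| 2.04
60.3385432445065
```

>>> servo_tool(
  moves=[
    [[1.0,0,-2.3],[0,0,0],2],
    [[1.0,0,-2.3],[0,0,0],2],
    [[-2.05,0.85,-0.3],[-0.85,1.1,-4.65],2],
    [[-2.05,0.85,-0.3],[-0.85,1.1,-4.65],2],
    [[-2.05,0.85,-0.3],[-0.85,1.1,-4.65],2],
    [[-2.05,0.85,-0.3],[-0.85,1.1,-4.65],2],
    [[-2.05,0.85,-0.3],[-0.85,1.1,-4.65],2],
    [[-2.05,0.85,-0.3],[-0.85,1.1,-4.65],2],
    [[-2.05,0.85,-0.3],[-0.85,1.1,-4.65],2],
    [[-2.05,0.85,-0.3],[-0.85,1.1,-4.65],2],
    [[-2.05,0.85,-0.3],[-0.85,1.1,-4.65],2],
    [[-2.05,0.85,-0.3],[-0.85,1.1,-4.65],2],
    [[0,0,0],[0,0,0],2],
  ],
)

```text
time_s: 16.85
position: [0.5605, -0.0018, 0.4003]
orientation: [1.904, 2.283, 0.969]
wrist_force: [0.2, 0.2, -4.8]
grip_width: 0.028
gripper_force: 60.0
```

>>> servo_tool(
  moves=[
    [[-1.4,-1.35,-0.95],[-1.65,-0.9,-5.05],2],
    [[-1.4,-1.35,-0.95],[-1.65,-0.9,-5.05],2],
    [[-1.4,-1.35,-0.95],[-1.65,-0.9,-5.05],2],
    [[-1.4,-1.35,-0.95],[-1.65,-0.9,-5.05],2],
    [[-1.4,-1.35,-0.95],[-1.65,-0.9,-5.05],2],
    [[-1.4,-1.35,-0.95],[-1.65,-0.9,-5.05],2],
    [[-1.4,-1.35,-0.95],[-1.65,-0.9,-5.05],2],
    [[-1.4,-1.35,-0.95],[-1.65,-0.9,-5.05],2],
    [[-1.4,-1.35,-0.95],[-1.65,-0.9,-5.05],2],
    [[-1.4,-1.35,-0.95],[-1.65,-0.9,-5.05],2],
    [[0,0,0],[0,0,0],2],
  ],
)

```text
time_s: 17.95
position: [0.4964, -0.2026, 0.3759]
orientation: [0.685, 2.324, 0.882]
wrist_force: [-0.2, -0.1, -4.2]
grip_width: 0.0284
gripper_force: 60.5
```

```bash
python3 - <<'E'
from h import *
np.set_printoptions(precision=3,suppress=True)
A=cur(); print(A[:3,3],A[:3,3]+.159*A[:3,2],manip.get_state()['joints'])
steps(A,place(np.radians(15),[.506,-.312,.25]),10)
E
```

```text
[ 0.496 -0.203  0.376] [ 0.6   -0.135  0.276] [-0.701  0.156 -0.45   0.628  0.841  0.023]
10 rows of [0.8, -1.62, -1.09] [0.47, -2.28, -5.58] |cm| 2.11
```

>>> servo_tool(
  moves=[
    [[0.8,-1.62,-1.09],[0.47,-2.28,-5.58],2],
    [[0.8,-1.62,-1.09],[0.47,-2.28,-5.58],2],
    [[0.8,-1.62,-1.09],[0.47,-2.28,-5.58],2],
    [[0.8,-1.62,-1.09],[0.47,-2.28,-5.58],2],
    [[0.8,-1.62,-1.09],[0.47,-2.28,-5.58],2],
    [[0.8,-1.62,-1.09],[0.47,-2.28,-5.58],2],
    [[0.8,-1.62,-1.09],[0.47,-2.28,-5.58],2],
    [[0.8,-1.62,-1.09],[0.47,-2.28,-5.58],2],
    [[0.8,-1.62,-1.09],[0.47,-2.28,-5.58],2],
    [[0.8,-1.62,-1.09],[0.47,-2.28,-5.58],2],
    [[0,0,0],[0,0,0],2],
    [[0,0,0],[0,0,0],2],
  ],
)

```text
time_s: 19.15
position: [0.3654, -0.3476, 0.3124]
orientation: [-0.257, 1.959, 0.176]
wrist_force: [-0.4, 0.3, -4.8]
grip_width: 0.0282
gripper_force: 60.8
```

```bash
python3 - <<'E'
from h import *
np.set_printoptions(precision=3,suppress=True)
A=cur(); print(A[:3,3]+.159*A[:3,2],manip.get_state()['joints'])
B=place(np.radians(15),[.506,-.312,.25]); print(np.degrees(R.from_matrix(A[:3,:3].T@B[:3,:3]).as_rotvec()))
ims={}
for n in ('side','top'):
    im,T=snap(n,n+'6.png'); ims[n]=im
    for th in ('casting_center','casting_foot','board_square'):
        for r in manip.tip_of(n,th)[:4]:
            p=(T@np.append(r['at'],1))[:3]
            if p[1]<0: print(n,th,p,round(r['confidence'],2),proj(n,T,p))
    print(n,'expect foot',proj(n,T,np.array([.506,-.312,.199])),'head',proj(n,T,np.array([.506,-.312,.319])))
a=cv2.resize(ims['side'][50:290,300:620],None,fx=1.25,fy=1.25); b=cv2.resize(ims['top'][150:390,360:640],None,fx=1.25,fy=1.25)
cv2.imwrite('pics/both6.png',cv2.cvtColor(np.hstack([a,b]),cv2.COLOR_RGB2BGR))
E
```

```text
[ 0.507 -0.309  0.25 ] [-1.143  0.203 -0.688  0.315  1.14  -1.168]
[ 0.211  0.051 -0.172]
side casting_center [ 0.505 -0.311  0.259] 0.8 [459.631 122.207]
side casting_foot [ 0.508 -0.308  0.197] 0.71 [453.887 144.443]
side board_square [ 0.507 -0.31   0.02 ] 0.93 [443.684 201.546]
side expect foot [455.333 143.458] head [463.733  99.218]
top casting_center [ 0.502 -0.306  0.265] 0.83 [548.537 266.873]
top casting_foot [ 0.505 -0.311  0.197] 0.66 [538.509 268.204]
top board_square [ 0.507 -0.309  0.021] 0.63 [510.404 273.409]
top expect foot [539.251 267.446] head [563.239 261.878]
```

View pics/both6.png

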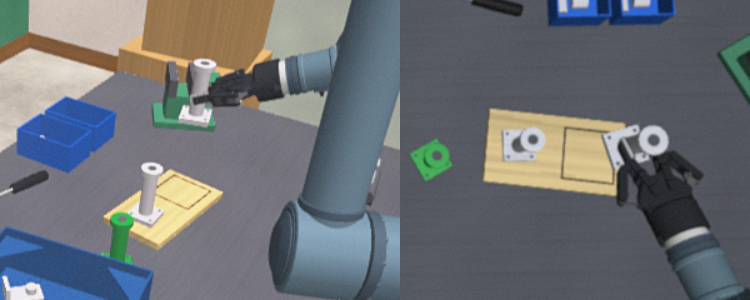

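The casting hangs upright, foot down, beside the square as expected; the finished one is untouched. Lowering.

>>> servo_tool(
  moves=[
    [[0.92,0,0.39],[0,0,0],2],
    [[1.84,0,0.78],[0,0,0],2],
    [[1.84,0,0.78],[0,0,0],2],
    [[1.84,0,0.78],[0,0,0],2],
    [[1.84,0,0.78],[0,0,0],2],
    [[1.84,0,0.78],[0,0,0],2],
    [[1.84,0,0.78],[0,0,0],2],
    [[1.84,0,0.78],[0,0,0],2],
    [[0.92,0,0.39],[0,0,0],2],
    [[0.46,0,0.2],[0,0,0],2],
    [[0,0,0],[0,0,0],2],
  ],
)

```text
time_s: 20.65
position: [0.3657, -0.3479, 0.1476]
orientation: [-0.259, 1.957, 0.175]
wrist_force: [0.1, 0.2, -3.7]
grip_width: 0.0285
gripper_force: 60.8
```

```bash
python3 - <<'E'
from h import *
np.set_printoptions(precision=3,suppress=True)
A=cur(); print(A[:3,3]+.159*A[:3,2],manip.get_state()['wrist_force'],manip.get_state()['moment'])
B=place(np.radians(15),[.507,-.310,.07]); steps(A,B,1)
im,T=snap('side')
for th in ('casting_center','casting_foot'):
    for r in manip.tip_of('side',th)[:4]:
        p=(T@np.append(r['at'],1))[:3]
        if p[1]<-.2: print(th,p,round(r['confidence'],2))
E
```

```text
[ 0.507 -0.31   0.086] [ 0.08   0.205 -3.733] [-0.373  1.36   0.024]
1 rows of [1.42, 0.0, 0.6] [0.19, 0.13, -0.02] |cm| 1.55
casting_center [ 0.505 -0.313  0.095] 0.97
casting_foot [ 0.509 -0.306  0.033] 0.73
```

>>> servo_tool(
  moves=[
    [[0.18,0,0.08],[0,0,0],2],
    [[0.18,0,0.08],[0,0,0],2],
    [[0.18,0,0.08],[0,0,0],2],
    [[0.18,0,0.08],[0,0,0],2],
    [[0.18,0,0.08],[0,0,0],2],
    [[0.18,0,0.08],[0,0,0],2],
    [[0,0,0],[0,0,0],2],
  ],
)

```text
time_s: 21.5
position: [0.3658, -0.3478, 0.1358]
orientation: [-0.26, 1.957, 0.174]
wrist_force: [0.7, -0.1, -4.3]
grip_width: 0.0282
gripper_force: 60.8
```

>>> servo_tool(
  moves=[
    [[0.09,0,0.04],[0,0,0],2],
    [[0.05,0,0.02],[0,0,0],2],
    [[0,0,0],[0,0,0],2],
  ],
)

```text
time_s: 21.8
position: [0.3659, -0.3479, 0.1347]
orientation: [-0.26, 1.957, 0.174]
wrist_force: [0.2, 0.2, -4.5]
grip_width: 0.0281
gripper_force: 60.8
```

>>> servo_tool(
  moves=[
    [[0.05,0,0.02],[0,0,0],2],
    [[0.05,0,0.02],[0,0,0],2],
  ],
)

```text
time_s: 22.0
position: [0.3659, -0.348, 0.1336]
orientation: [-0.26, 1.957, 0.174]
wrist_force: [0.5, -0.4, -3.7]
grip_width: 0.0281
gripper_force: 60.8
```

>>> servo_tool(
  moves=[
    [[0.05,0,0.02],[0,0,0],2],
    [[0.05,0,0.02],[0,0,0],2],
  ],
)

```text
time_s: 22.2
position: [0.3658, -0.348, 0.1325]
orientation: [-0.26, 1.957, 0.174]
wrist_force: [0.0, 0.0, -4.3]
grip_width: 0.0284
gripper_force: 60.8
```

>>> servo_tool(
  moves=[
    [[0.05,0,0.02],[0,0,0],2],
    [[0,0,0],[0,0,0],2],
  ],
)

```text
time_s: 22.4
position: [0.3658, -0.3479, 0.1319]
orientation: [-0.26, 1.957, 0.174]
wrist_force: [-0.3, 0.4, -3.6]
grip_width: 0.0284
gripper_force: 60.8
```

>>> servo_tool(
  moves=[
    [[0.05,0,0.02],[0,0,0],2],
    [[0,0,0],[0,0,0],2],
  ],
)

```text
time_s: 22.6
position: [0.3658, -0.3479, 0.1314]
orientation: [-0.26, 1.957, 0.174]
wrist_force: [0.6, -0.8, -4.6]
grip_width: 0.028
gripper_force: 60.8
```

>>> servo_tool(
  moves=[
    [[0.05,0,0.02],[0,0,0],2],
    [[0,0,0],[0,0,0],2],
  ],
)

```text
time_s: 22.8
position: [0.3659, -0.348, 0.1311]
orientation: [-0.26, 1.956, 0.174]
wrist_force: [-1.1, 0.5, -2.3]
grip_width: 0.0278
gripper_force: 60.9
```

>>> servo_tool(
  moves=[
    [[0.05,0,0.02],[0,0,0],2],
    [[0,0,0],[0,0,0],2],
  ],
)

```text
time_s: 23.0
position: [0.3659, -0.348, 0.1309]
orientation: [-0.261, 1.955, 0.174]
wrist_force: [-3.3, 0.1, 1.9]
grip_width: 0.0283
gripper_force: 61.3
```

>>> servo_tool(
  moves=[
    [[0.05,0,0.02],[0,0,0],2],
    [[0,0,0],[0,0,0],2],
  ],
)

```text
time_s: 23.2
position: [0.3659, -0.3481, 0.1307]
orientation: [-0.261, 1.953, 0.174]
wrist_force: [-5.1, 1.8, 6.0]
grip_width: 0.0284
gripper_force: 61.7
```

Contact with the board is felt. I'll ease off slightly and open slowly.

>>> servo_tool(
  moves=[
    [[-0.08,0,-0.03],[0,0,0],2],
    [[0,0,0],[0,0,0],2.6],
    [[0,0,0],[0,0,0],2.8],
    [[0,0,0],[0,0,0],2.9],
    [[0,0,0],[0,0,0],3.0],
    [[0,0,0],[0,0,0],3.1],
    [[0,0,0],[0,0,0],3.3],
    [[0,0,0],[0,0,0],3.6],
    [[0,0,0],[0,0,0],4.5],
    [[0,0,0],[0,0,0],6],
    [[0,0,0],[0,0,0],7.5],
    [[0,0,0],[0,0,0],8],
    [[0,0,0],[0,0,0],8],
    [[0,0,0],[0,0,0],8],
  ],
)

```text
time_s: 24.6
position: [0.3658, -0.3479, 0.1307]
orientation: [-0.26, 1.957, 0.174]
wrist_force: [-0.8, 0.7, -1.4]
grip_width: 0.0799
gripper_force: 0.0
```

```bash
python3 - <<'E'
from h import *
np.set_printoptions(precision=3,suppress=True)
s=manip.get_state(); print(s['wrist_force'],s['moment'],s['grip_width'])
ims=[]
for n in ('side','top'):
    im,T=snap(n); 
    for th in ('casting_center','casting_foot','finished_center'):
        for r in manip.tip_of(n,th)[:4]:
            p=(T@np.append(r['at'],1))[:3]
            if p[1]<-.1: print(n,th,p,round(r['confidence'],2))
    ims.append(cv2.resize(im[100:260,380:540] if n=='side' else im[200:360,410:570],None,fx=2.4,fy=2.4))
cv2.imwrite('pics/both7.png',cv2.cvtColor(np.hstack(ims),cv2.COLOR_RGB2BGR))
E
```

```text
[-0.773  0.684 -1.429] [-0.235  0.709 -0.008] 0.07989425718997312
side casting_center [ 0.504 -0.31   0.078] 0.73
side casting_center [ 0.527 -0.173  0.079] 0.41
side casting_foot [ 0.511 -0.309  0.018] 0.58
side finished_center [ 0.529 -0.172  0.08 ] 0.81
side finished_center [ 0.503 -0.312  0.08 ] 0.17
top casting_center [ 0.505 -0.309  0.082] 0.96
top casting_foot [ 0.505 -0.314  0.014] 0.77
top finished_center [ 0.526 -0.178  0.073] 0.87
top finished_center [ 0.51  -0.312  0.024] 0.42
```

View pics/both7.png

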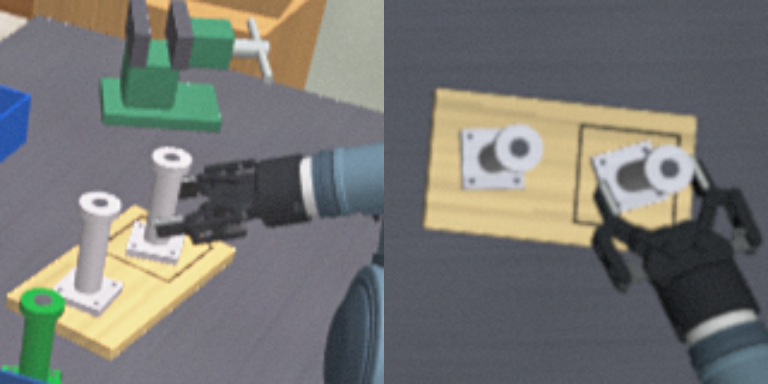

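It stands flat inside the outline. Backing straight out, then up.

>>> servo_tool(
  moves=[
    [[0,0,-0.3],[0,0,0],8],
    [[0,0,-0.7],[0,0,0],8],
    [[0,0,-1],[0,0,0],8],
    [[0,0,-1],[0,0,0],8],
    [[0,0,-1],[0,0,0],8],
    [[0,0,-1],[0,0,0],8],
    [[0,0,-1],[0,0,0],8],
    [[0,0,-1],[0,0,0],8],
    [[-1.84,0,-0.78],[0,0,0],8],
    [[-1.84,0,-0.78],[0,0,0],8],
    [[-1.84,0,-0.78],[0,0,0],8],
    [[-1.84,0,-0.78],[0,0,0],8],
    [[0,0,0],[0,0,0],8],
    [[0,0,0],[0,0,0],8],
  ],
)

```text
time_s: 26.4
position: [0.3034, -0.3651, 0.2379]
orientation: [-0.261, 1.957, 0.172]
wrist_force: [0.7, -0.6, -0.3]
grip_width: 0.08
gripper_force: 0.0
```

```bash
python3 - <<'E'
from h import *
np.set_printoptions(precision=3,suppress=True)
s=manip.get_state(); print(s['time_s'],s['position'],s['wrist_force'])
for n in ('side','top'):
    im,T=snap(n); 
    for th in ('casting_center','casting_foot','finished_center'):
        for r in manip.tip_of(n,th)[:4]:
            p=(T@np.append(r['at'],1))[:3]
            if p[1]<-.1: print(n,th,p,round(r['confidence'],2))
    if n=='top': cv2.imwrite('pics/t8.png',cv2.cvtColor(cv2.resize(im[200:360,410:570],None,fx=3,fy=3),cv2.COLOR_RGB2BGR))
E
```

```text
26.4 [ 0.303 -0.365  0.238] [ 0.731 -0.6   -0.322]
side casting_center [ 0.503 -0.311  0.077] 0.93
side casting_foot [ 0.511 -0.309  0.015] 0.9
side finished_center [ 0.525 -0.175  0.08 ] 0.89
top casting_foot [ 0.504 -0.312  0.017] 0.84
top finished_center [ 0.526 -0.179  0.073] 0.9
```

View pics/t8.png

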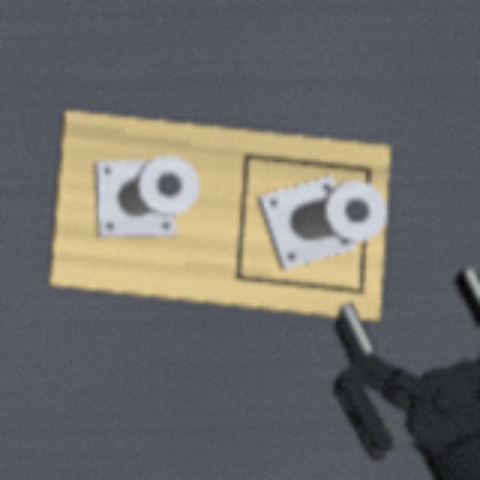

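The foot stands entirely within the outline, the finished casting hasn't moved and the gripper is clear.

```bash
python3 -c "
from rig import manip; print(manip.job_done())"
```

```text
the job is handed in; nothing more can be done
None
```

I freed the stuck casting and stood it upright inside the outlined square at about 26 s on the robot's clock; the finished casting did not move and the job is handed in.

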